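# Change gear on the roller mixer

## Task

The gear selector on top of the roller mixer stands in its first notch. Pull the knob up against its spring, turn it clockwise to the next notch (the second of three) and let it drop fully home there; that notch is adjustable and lies only roughly at its mark, so feel for it. Do not force the knob against its pin or its end stop, let go of it at the end, and leave the things around the machine where they are.

Things in the scene. Friction and masses are not known exactly. Their poses are not given: they have to be found in the camera images.
- machine: White bench roller mixer, 230 (x) by 260 (y) by 100 mm high, fixed to the bench; two black rollers along y on its far half, on the near half a grey gear case 122 x 150 mm, top at 85 mm, with the selector knob on it (axis vertical, at x = -52 mm, y = 0). One, two, three ribs round the knob mark the gears. Origin: centre of the underside; x points from gear case to rollers, z up.
- selector: The selector's fixed bush with the knob, on the gear case. Origin: on the knob's axis at bench height; axes as the machine's. Notches: 9 mm wide, straight walls, hidden under the skirt. The pin drops in by its spring alone when over a notch and the knob is free to sink; it then blocks further turning. Pin, ring and end stop bear 25 N at most (at the pin: 0.85 N m about the axis).
- knob_grip (a point): Point on the axis of the black knob, moving with it: a round skirt, 90 mm across, 8 mm thick, and on it an upright grip bar 56 mm long, 14 mm wide, 34 mm high. The point lies inside the bar, 22 mm above the skirt's top, 12 mm below the bar's top, 129 mm above the bench when home. Its x axis runs along the bar to the end with the white pointer lines, z up.
- selector_lift (a joint): Height of the knob in m, 0 = fully down. Spring and weight press it down: about 6 N at 0, 8 N at 0.007, 10 N at 0.013 (hard end stop). A 6 mm pin under the skirt, 34 mm from the axis below the pointer, stands 7 mm deep in a notch when home, so the knob turns only when lifted over 0.007; between notches the pin rides on a flat ring, knob then at about 0.0063, with little friction.
- selector_turn (a joint): Angle of the knob in rad, clockwise seen from above positive. First notch at 0, third at 2.2; the second (the wanted one) lies anywhere from 0.86 to 1.34, set differently on each machine. The pin has about 0.045 rad of play each way in a notch.
- beaker: Glass beaker, 59 mm across, 70 mm high, standing on the bench beside the machine: leave it alone. Origin: centre of the underside.
- vial: Sample vial with yellow cap, 27 mm across, 56 mm high, standing on the bench beside the machine: leave it alone. Origin: centre of the underside.
- small_bottle: Clear bottle with blue cap, 56 mm across, 105 mm high, standing on the bench beside the machine: leave it alone. Origin: centre of the underside.

How it is judged:
On the way, in this order (a step that is already met when the one before it is completed fails the run):
1. the knob is pulled up out of the first notch (value of joint selector_lift above 0.0065 m and value of joint selector_turn below 0.2 rad), for 0.05 s.
2. the knob is turned clockwise while it is up (value of joint selector_lift above 0.004 m and value of joint selector_turn above 0.4 rad), for 0.05 s.
At the end, for the whole second after the job is handed in: The knob is fully down (within 1.5 mm) in the second notch (0.75 to 1.45 rad clockwise of the first), at rest and let go (value of joint selector_lift below 0.0015 m and value of joint selector_turn between 0.75 and 1.45 rad and velocity of joint selector_turn between -0.05 and 0.05 rad/s); the robot touches nothing.
It fails at once if the knob's pin or end stop is forced (more than 25 N between the selector and the machine) (contact force between selector and machine above 25 N).
It fails at once if the beaker is pushed away (more than 20 mm) (distance of beaker from where it was at the start of the episode above 0.02 m).
It fails at once if the vial is pushed away (more than 20 mm) (distance of vial from where it was at the start of the episode above 0.02 m).
It fails at once if the bottle is pushed away (more than 20 mm) (distance of small_bottle from where it was at the start of the episode above 0.02 m).
It also fails if it takes over 48 s, if anything falls off the work surface, if the arm or the gripper's body presses on something with over 40 N, if the wrist force passes 120 N, or if a joint passes its speed limit or range.

## Robot

A 6-joint arm with a two-finger parallel gripper is mounted at the origin on a cart in front of the work surface, level with it; the furniture and walls round the work are solid. World frame = base frame: x ahead of the robot, y to its left, z up, the work surface at z = 0. Lengths are in m, angles in rad, forces in N, time in s.
With the tool pointing down it reaches from about 0.35 to 0.775 m from the base axis. Payload 7.3 kg.
Tool frame: the origin (TCP) lies midway between the tips of the shut fingers; the grasp point (between the pads) lies robot.grasp_offset behind it (robot.grasp_offset is the distance from the TCP to the grasp point, in m); z points along the fingers, x is the direction in which the jaws open and shut, and the axes are right-handed (so a half turn about z gives the same grasp; the last joint's range is limited). The gripper opens to 92 mm and grips with 3 to 60 N. Pads are 19 mm wide; open, the fingers measure 130 mm over their backs; the gripper's body (75 mm by 190 mm) begins 47 mm behind the grasp point.
Start: joints at [1.129, 0.342, 1.524, -0, 1.275, -0.146], TCP at [0.153, 0.502, 0.227] pointing down, gripper open.
Joint ranges: [-2.53, 2.53], [-0.77, 2.02], [0.04, 2.7], [-1, 4.14], [0.28, 2.66], [-3.11, 3.11]. Speed limits (rad/s): [2.57, 2.57, 3.14, 3.14, 3.14, 3.14].

## Interface

Orientations are given as [roll, pitch, yaw] about the fixed x, y, z axes, in that order (R = Rz(yaw) Ry(pitch) Rx(roll)).
In Python, from cell import robot gives the robot as it stands. The module is installed in compiled form; this text tells all that it offers.
- The arm moves only by the tool move_arm, never from a script. Its argument "increments" is a list of rows, each a list of 7 numbers: the finger opening in mm, from 0 to 91.8, then the shift along the tool's x, y, z in mm, then the turn, a rotation vector about the tool's x, y, z in rad. A call has 1 to 12 rows; each row shifts and turns the pose as measured when the row begins, along the tool's axes as they then stand; what a row does not reach is not made up. A row lasts 1/8 s, in which the tool goes at most 62.5 mm and 10.7 degrees, less where a joint would pass 70% of its speed; a pose out of reach is approached as far as the arm can. A call is refused whole if a number of a shift passes 62.5 or a number of a turn 0.188, either way. A call with a gripper value outside its range is refused whole. The fingers move at their own pace and stop on an object; "newtons" is the grip in N (left out, the last holds). Time passes only in rows, so rows that do not move let the fingers close. It gives the time, the measured TCP pose, the force and the opening at its end, in the units of the state.
- robot.observe(): the state, without advancing time (a new reading comes with each control period).
- robot.read_camera(name): name is "scene" or "side" or "wrist"; returns a dict with "img" (400x640x3 uint8, red, green, blue), "fx", "fy", "cx", "cy" (pixels), "k1" (the pictures are not rectified: a ray, as slopes to the right and down, at radius r is drawn at 1 + k1 r^2 times it, then the intrinsics apply), "T" (4x4, takes a point from camera to world coordinates). Camera axes: x right, y down, z forward; pixel columns grow to the right and rows downward; lengths in m; the calibration is good to about 2 mm. A picture is of the moment at which its call begins. There is no depth.
- robot.hand_in(): hands the job in, once; it reports no verdict.
Trained networks look in the newest picture that a camera, given by its name, has taken for a name from the list of things; names that differ only in an ending like _2 or _b are one class to them, and where a whole thing is asked for, a point or a joint stands for the part that bears it (a point fixed in the world has none). Each returns a list of dicts, best first, with "conf" (0 to 1); they miss things now and then, are a little off and sometimes report something else, mostly with a low value. They report only what shows in the picture. A call takes as long as a camera call.
- robot.look_for(thing, camera): "rect" ([left, top, width, height] in pixels, round what is visible of it).
The state is a dict: "time": time; "qpos": joint angles; "qvel": joint speeds; "joint_efforts": joint torques, N m; "tool_pos": TCP position; "tool_rot": TCP orientation; "contact_force": force on the tool from outside, world axes, zero at the start; "torque": the same for the moment, N m; "opening": finger opening in m.
Only numpy, scipy, OpenCV 4.12 (cv2) and the standard library are available. Lean on these libraries where they do the work, as an engineer would, in place of code of your own. Each camera call takes 0.05 s, during which the arm holds its last target.

## Working session

There is one attempt and no reset: what is moved stays moved. The work goes in short steps, Python scripts to look and compute and a tool call to move; the robot and the scene stay as the last step left them, time stands still between calls to the robot, and variables do not carry over. Pictures are saved under pics/ and viewed, and the job is handed in when it is done.

Besides the shell and the picture viewer there is one more tool, called after "Request:" as name(argument=value, ...), one argument or row to a line, values as JSON. move_arm: Moves the arm, as the interface text tells. Its arguments: {"type":"object","properties":{"increments":{"type":"array"},"newtons":{"type":"number"}},"required":["increments"]}

```bash
mkdir -p pics; cat > h.py <<'E'
from cell import robot
import cv2, numpy as np
def snap(n,f):
    c=robot.read_camera(n); cv2.imwrite(f,cv2.cvtColor(c['img'],cv2.COLOR_RGB2BGR)); return c
def ray(c,u,v):
    x=(u-c['cx'])/c['fx'];y=(v-c['cy'])/c['fy'];xd,yd=x,y
    for _ in range(20):
        s=1+c['k1']*(x*x+y*y); x,y=xd/s,yd/s
    T=np.array(c['T']);return T[:3,3],T[:3,:3]@np.array([x,y,1])
def atz(c,u,v,z):
    o,d=ray(c,u,v);return o+d*(z-o[2])/d[2]
def proj(c,p):
    T=np.array(c['T']);q=T[:3,:3].T@(np.array(p)-T[:3,3]);x,y=q[0]/q[2],q[1]/q[2]
    s=1+c['k1']*(x*x+y*y);return c['fx']*x*s+c['cx'],c['fy']*y*s+c['cy']
E
python3 - <<'E'
from h import *
for n in ['scene','side','wrist']:
    c=snap(n,f'pics/{n}1.png'); print(n,np.round(c['T'],3).tolist(),c['fx'],c['k1'])
    for t in ['knob_grip','machine']: print(t,robot.look_for(t,n)[:2])
o=robot.observe();print({k:np.round(v,3) for k,v in o.items()}, robot.grasp_offset)
E
```

```text
scene [[0.91, -0.232, 0.343, 0.314], [-0.414, -0.517, 0.749, -0.689], [0.004, -0.824, -0.566, 0.599], [0.0, 0.0, 0.0, 1.0]] 401.97805896638664 -0.0691129349394061
knob_grip [{'rect': [263.7, 164.7, 39.2, 34.3], 'conf': 0.84}]
machine [{'rect': [249.4, 145.0, 120.9, 109.3], 'conf': 0.66}, {'rect': [340.4, 233.2, 31.7, 41.1], 'conf': 0.3}]
side [[-1.0, -0.009, 0.003, 0.627], [-0.008, 0.606, -0.795, 0.774], [0.005, -0.795, -0.606, 0.74], [0.0, 0.0, 0.0, 1.0]] 419.611848404329 0.02955490522477659
knob_grip [{'rect': [328.7, 208.6, 35.8, 33.6], 'conf': 0.9}, {'rect': [327.4, 285.7, 27.0, 51.2], 'conf': 0.41}]
machine [{'rect': [308.1, 192.1, 64.1, 106.5], 'conf': 0.86}]
wrist [[0.291, 0.919, 0.266, 0.081], [0.957, -0.28, -0.082, 0.523], [-0.001, 0.278, -0.96, 0.385], [0.0, 0.0, 0.0, 1.0]] 320.8749051744028 -0.05992957338275773
knob_grip []
machine []
{'time': np.float64(0.45), 'qpos': array([ 1.129,  0.342,  1.524, -0.   ,  1.275, -0.146]), 'qvel': array([ 0.   , -0.   ,  0.   , -0.   , -0.   ,  0.001]), 'joint_efforts': array([  0.   , -43.076, -24.426,   0.072,   0.049,  -0.   ]), 'tool_pos': array([0.153, 0.502, 0.227]), 'tool_rot': array([-3.142,  0.   ,  1.275]), 'contact_force': array([ 0.872,  0.192, -0.691]), 'torque': array([-0.046,  0.007, -0.041]), 'opening': np.float64(0.092)} 0.0188
```

```bash
python3 - <<'E'
import cv2
for n,r in [('scene',(200,110,200,180)),('side',(260,160,180,190))]:
    i=cv2.imread(f'pics/{n}1.png');x,y,w,h=r
    cv2.imwrite(f'pics/{n}1c.png',cv2.resize(i[y:y+h,x:x+w],None,fx=3,fy=3,interpolation=cv2.INTER_CUBIC))
E
```

```text
(no output)
```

View pics/scene1.png

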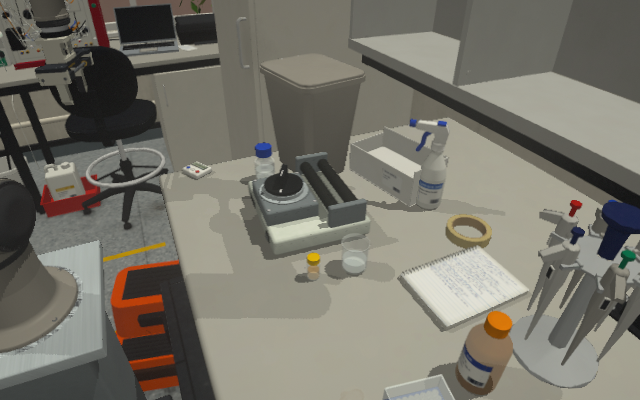

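View pics/side1.png

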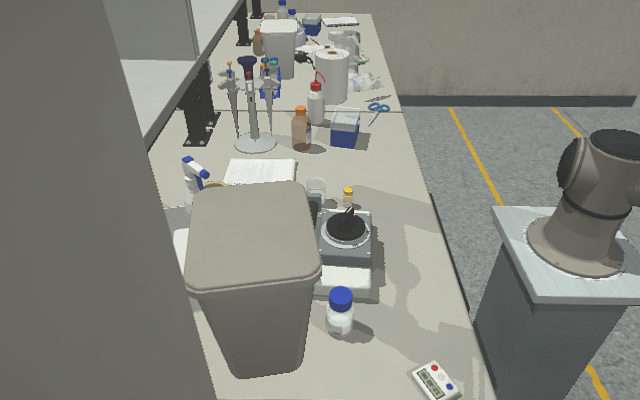

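```bash
ls pics
```

```text
scene1.png
scene1c.png
side1.png
side1c.png
wrist1.png
```

View pics/scene1c.png

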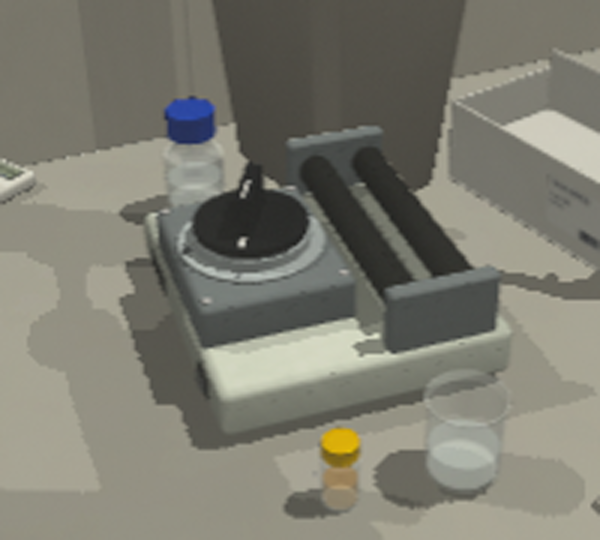

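View pics/side1c.png

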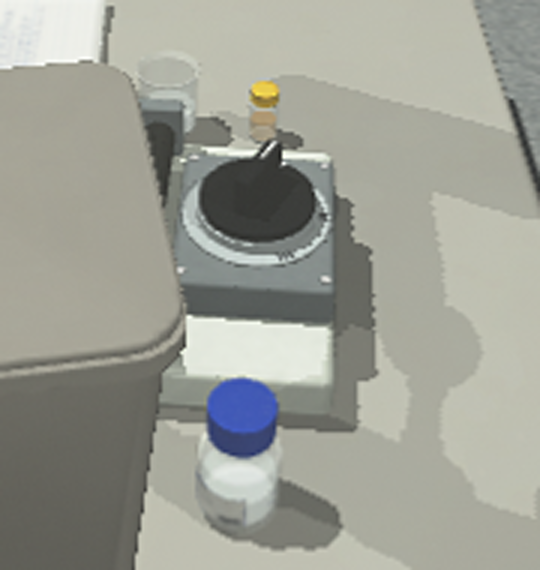

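```bash
python3 - <<'E'
from h import *
a=robot.read_camera('scene');b=robot.read_camera('side')
print(atz(a,283.5,184,.107),atz(b,346,226.7,.107))
# skirt pointer line (scene) base
print('ptr',atz(a,200+242/3,110+243/3,.107), 'machine base corners', atz(a,200+225/3,110+430/3,0.0),atz(a,200+505/3,110+350/3,0.0))
for n,c in (('scene',a),('side',b)):
  for t in ['beaker','vial','small_bottle']: 
    for r in robot.look_for(t,n)[:1]:
      x,y,w,h=r['rect'];print(n,t,r['conf'],np.round(atz(c,x+w/2,y+h-3,0),3))
E
```

```text
[0.57127766 0.04475806 0.107     ] [0.57179792 0.06056691 0.107     ]
ptr [0.55523598 0.02019811 0.107     ] machine base corners [ 0.50912713 -0.05391038  0.        ] [ 0.74462252 -0.05683909  0.        ]
scene beaker 0.81 [ 0.644 -0.17   0.   ]
scene small_bottle 0.89 [0.601 0.282 0.   ]
side beaker 0.75 [ 0.639 -0.175  0.   ]
side vial 0.48 [ 0.554 -0.152  0.   ]
side small_bottle 0.94 [0.588 0.267 0.   ]
```

```bash
cat >> h.py <<'E'
def rows(p1,yaw1,n,op):
    o=robot.observe();p=np.array(o['tool_pos']);y=o['tool_rot'][2]
    dp=(np.array(p1)-p)/n;dy=(yaw1-y)/n
    for i in range(n):
        c,s=np.cos(y),np.sin(y)
        X=np.array([c,s,0]);Y=np.array([s,-c,0])
        print([op,*[round(float(v)*1000,1) for v in (dp@X,dp@Y,-dp[2])],0,0,round(float(-dy),3)],end=',')
        y+=dy
    print()
def st():
    o=robot.observe();print({k:np.round(v,4).tolist() for k,v in o.items() if k in('time','tool_pos','tool_rot','contact_force','torque','opening')})
E
python3 -c "
from h import *
rows([.571,.053,.25],-.52,12,91.8)"
```

```text
[91.8, -25.7, 44.2, -1.9, 0, 0, 0.15],[91.8, -18.8, 47.6, -1.9, 0, 0, 0.15],[91.8, -11.5, 49.8, -1.9, 0, 0, 0.15],[91.8, -3.9, 51.0, -1.9, 0, 0, 0.15],[91.8, 3.7, 51.0, -1.9, 0, 0, 0.15],[91.8, 11.3, 49.9, -1.9, 0, 0, 0.15],[91.8, 18.6, 47.6, -1.9, 0, 0, 0.15],[91.8, 25.5, 44.3, -1.9, 0, 0, 0.15],[91.8, 31.8, 40.0, -1.9, 0, 0, 0.15],[91.8, 37.4, 34.9, -1.9, 0, 0, 0.15],[91.8, 42.2, 28.9, -1.9, 0, 0, 0.15],[91.8, 46.0, 22.3, -1.9, 0, 0, 0.15],
```

Request:
move_arm(
  increments=[
    [91.8, -26, 44, -2, 0, 0, 0.15],
    [91.8, -19, 48, -2, 0, 0, 0.15],
    [91.8, -11.5, 50, -2, 0, 0, 0.15],
    [91.8, -4, 51, -2, 0, 0, 0.15],
    [91.8, 4, 51, -2, 0, 0, 0.15],
    [91.8, 11, 50, -2, 0, 0, 0.15],
    [91.8, 19, 48, -2, 0, 0, 0.15],
    [91.8, 25.5, 44, -2, 0, 0, 0.15],
    [91.8, 32, 40, -2, 0, 0, 0.15],
    [91.8, 37, 35, -2, 0, 0, 0.15],
    [91.8, 42, 29, -2, 0, 0, 0.15],
    [91.8, 46, 22, -2, 0, 0, 0.15],
  ],
)

```text
time: 2.35
tool_pos: [0.5704, 0.0298, 0.2526]
tool_rot: [-3.136, -0.002, -0.578]
contact_force: [-0.4, 0.1, 0.6]
opening: 0.0917
```

```bash
python3 - <<'E'
from h import *
st()
c=snap('wrist','pics/w2.png')
print(robot.look_for('knob_grip','wrist')[:2]);st()
E
```

```text
{'time': 2.35, 'tool_pos': [0.5704, 0.0298, 0.2526], 'tool_rot': [-3.136, -0.0022, -0.5778], 'contact_force': [-0.4285, 0.1331, 0.566], 'torque': [-0.0751, 0.1058, 0.0248], 'opening': 0.0917}
[{'rect': [257.7, 119.4, 93.7, 90.6], 'conf': 0.95}]
{'time': 2.45, 'tool_pos': [0.572, 0.0272, 0.2518], 'tool_rot': [-3.1369, -0.0037, -0.5799], 'contact_force': [0.3442, 0.3921, -0.9293], 'torque': [-0.1033, 0.0588, -0.0468], 'opening': 0.092}
```

View pics/w2.png

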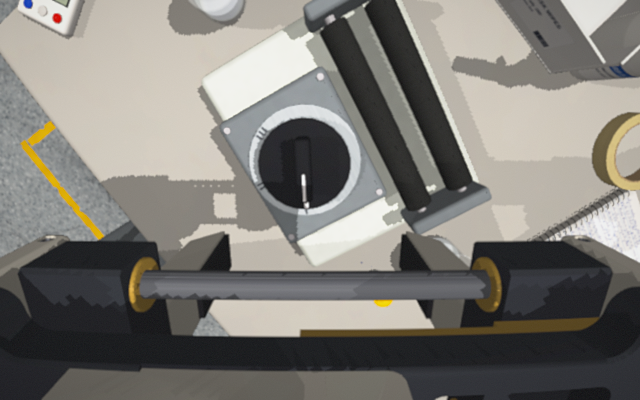

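```bash
python3 - <<'E'
import cv2,numpy as np
i=cv2.imread('pics/w2.png')[105:225,240:370]
i=np.clip(i.astype(float)*1.8,0,255).astype('uint8')
cv2.imwrite('pics/w2c.png',cv2.resize(i,None,fx=5,fy=5,interpolation=cv2.INTER_CUBIC)[:600])
E
```

```text
(no output)
```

View pics/w2c.png

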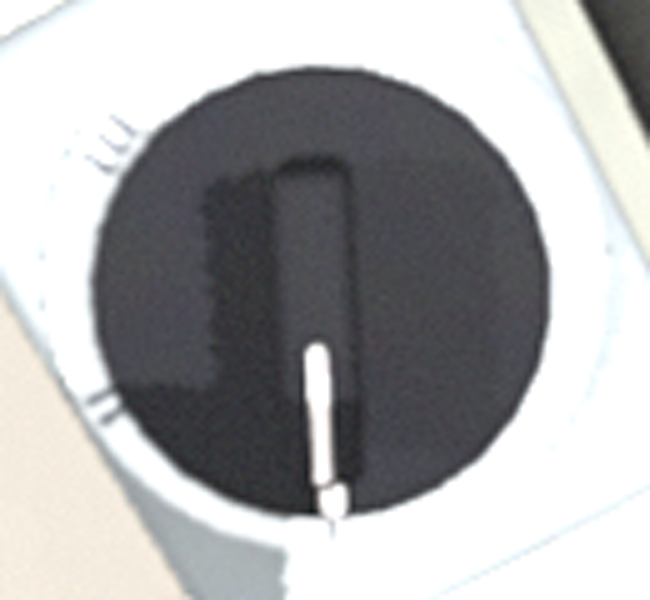

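```bash
python3 - <<'E'
from h import *
c=robot.read_camera('wrist')
P=lambda x,y,z:atz(c,240+(x+.5)/5-.5,105+(y+.5)/5-.5,z)
print('skirt',P(321,292,.107),[P(*q,.107) for q in((93,292),(549,292),(321,67),(321,517))])
a,b=P(311,165,.141),P(322,485,.141);print('bar',a,b,(a+b)/2,np.linalg.norm(b-a),np.arctan2(*(b-a)[1::-1]))
s=P(333,512,.107);k=P(321,292,.107);print(np.arctan2(*(s-k)[1::-1]))
a,b=P(317,350,.141),P(322,480,.141);print(np.arctan2(*(b-a)[1::-1]))
# ribs
for q in((103,405),(118,145),(333,528)):
  s=P(*q,.09);print(q,np.arctan2(*(s-k)[1::-1]))
st()
E
```

```text
skirt [0.57596698 0.05049327 0.107     ] [array([0.53952826, 0.07447214, 0.107     ]), array([0.61243553, 0.02659287, 0.107     ]), array([0.59925623, 0.08538857, 0.107     ]), array([0.5509164 , 0.01300582, 0.107     ])]
bar [0.59044767 0.07342551 0.141     ] [0.56116304 0.02627399 0.141     ] [0.57580536 0.04984975 0.141     ] 0.055505460353120754 -2.1265681982988798
-2.1058520083802765
-2.122842136029737
(103, 405) 3.0843464332253916
(118, 145) 1.9802916316173529
(333, 528) -2.1214362268676417
{'time': 2.5, 'tool_pos': [0.5704, 0.0293, 0.2518], 'tool_rot': [-3.1367, -0.0016, -0.5756], 'contact_force': [-0.8845, 1.2292, -0.3947], 'torque': [-0.1012, 0.1406, -0.006], 'opening': 0.0915}
```

```bash
python3 -c "
from h import *
rows([.576,.050,.165],-.547,3,50)"
```

```text
[50, -2.2, -6.8, 28.9, 0, 0, -0.01],[50, -2.1, -6.8, 28.9, 0, 0, -0.01],[50, -2.1, -6.8, 28.9, 0, 0, -0.01],
```

Request:
move_arm(
  increments=[
    [50, -2, -7, 29, 0, 0, -0.01],
    [50, -2, -7, 29, 0, 0, -0.01],
    [50, -2, -7, 28, 0, 0, -0.01],
    [50, 0, 0, 0, 0, 0, 0],
  ],
)

```text
time: 3.0
tool_pos: [0.5746, 0.0545, 0.1645]
tool_rot: [-3.136, -0.001, -0.537]
contact_force: [-0.5, -0.4, 1.6]
opening: 0.0565
```

```bash
python3 - <<'E'
from h import *
P=[];Y=[]
for k in range(4):
    o=robot.observe();P.append(o['tool_pos']);Y.append(o['tool_rot']);c=snap('wrist','pics/w3.png')
print(np.mean(P,0),np.std(P,0),np.mean(Y,0),Y);st()
i=cv2.imread('pics/w3.png')
i=np.clip(i.astype(float)*1.6,0,255).astype('uint8')[40:340,120:520]
cv2.imwrite('pics/w3c.png',cv2.resize(i,None,fx=2,fy=2,interpolation=cv2.INTER_CUBIC))
E
```

```text
[0.57592823 0.05398856 0.16637978] [0.00088477 0.0003946  0.00122899] [-3.13414925 -0.00428157 -0.53828581] [array([-3.13587012e+00, -8.61510265e-04, -5.37439311e-01]), array([-3.13445588, -0.00353735, -0.53792701]), array([-3.13348162, -0.00569437, -0.53862229]), array([-3.13278938, -0.00703305, -0.53915463])]
{'time': 3.2, 'tool_pos': [0.5772, 0.0532, 0.1679], 'tool_rot': [-3.1325, -0.0076, -0.5397], 'contact_force': [0.0094, 0.2706, 0.4728], 'torque': [-0.0883, 0.0766, 0.0289], 'opening': 0.0501}
```

View pics/w3c.png

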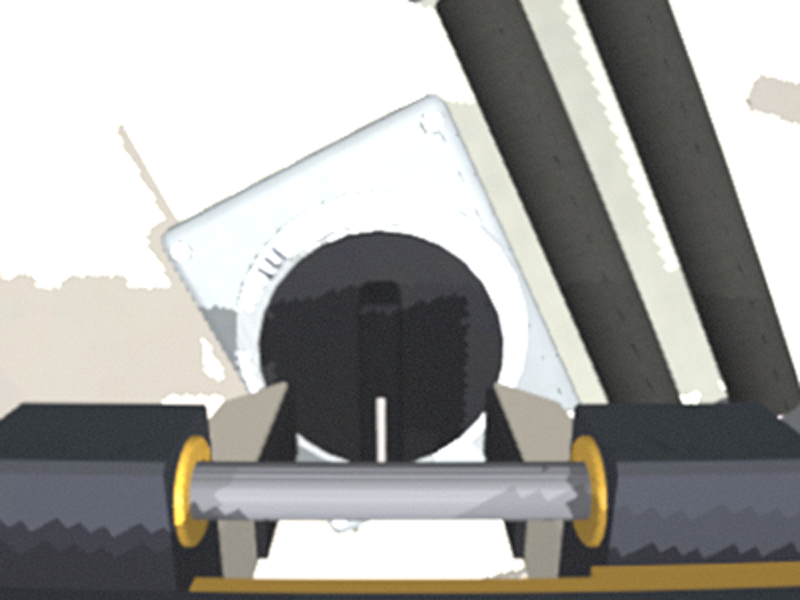

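```bash
python3 - <<'E'
from h import *
c=robot.read_camera('wrist');print(c['cx'],c['cy'])
P=lambda x,y,z:atz(c,120+(x+.5)/2-.5,40+(y+.5)/2-.5,z)
l,r=P(359,310,.141),P(402,310,.141);print(l,r,np.linalg.norm(l-r))
a,b=P(380.5,305,.141),P(381.5,460,.141);print(a,b,np.arctan2(*(b-a)[1::-1])+np.pi/2)
k=np.array([.576,.05,.141])
o=robot.observe();y=o['tool_rot'][2];X=np.array([np.cos(y),np.sin(y),0])
t=np.array(c['T'])[:3,3];print('cam x rel tool',(t-o['tool_pos'])@X, 'bar',((l+r)/2-o['tool_pos'])@X,(b-o['tool_pos'])@X)
print(P(380,345,.107), 'skirtc')
print('finger tips L/R proj', [ (np.array(proj(c,o['tool_pos']+s*.025*X))-[120,40])*2 for s in(-1,1)])
st()
E
```

```text
314.8253000446915 197.8754856205724
[0.58132996 0.07705204 0.141     ] [0.59239642 0.07039141 0.141     ] 0.012916291302668225
[0.58766454 0.07505052 0.141     ] [0.56123989 0.03071457 0.141     ] -0.5374802198009121
cam x rel tool -0.0010873802352686342 bar -0.0023844267083726663 -0.0022545041397019415
[0.57504199 0.05490492 0.107     ] skirtc
finger tips L/R proj [array([295.96094299, 416.6355119 ]), array([480.94780788, 416.05487965])]
{'time': 3.25, 'tool_pos': [0.5773, 0.0531, 0.1679], 'tool_rot': [-3.1325, -0.0077, -0.5399], 'contact_force': [0.4809, 0.6867, -0.3844], 'torque': [-0.1144, 0.128, 0.0169], 'opening': 0.0501}
```

Request:
move_arm(
  increments=[
    [34, -2, 0, 17, -0.009, -0.008, 0],
    [34, 0, 0, 17, 0, 0, 0],
    [34, 0, 0, 17, 0, 0, 0],
    [34, 0, 0, 0, 0, 0, 0],
  ],
  newtons=3,
)

```text
time: 3.75
tool_pos: [0.5757, 0.0537, 0.115]
tool_rot: [3.141, -0.0, -0.541]
contact_force: [0.6, 0.5, -1.0]
opening: 0.0341
```

```bash
python3 - <<'E'
from h import *
st();c=snap('wrist','pics/w4.png');st()
i=cv2.imread('pics/w4.png')
i=np.clip(i.astype(float)*1.6,0,255).astype('uint8')[100:400,120:520]
cv2.imwrite('pics/w4c.png',cv2.resize(i,None,fx=2,fy=2,interpolation=cv2.INTER_CUBIC))
E
```

```text
{'time': 3.75, 'tool_pos': [0.5757, 0.0537, 0.115], 'tool_rot': [3.1413, -0.0004, -0.5407], 'contact_force': [0.6472, 0.4617, -0.9888], 'torque': [-0.0983, 0.0897, -0.0318], 'opening': 0.0341}
{'time': 3.8, 'tool_pos': [0.5763, 0.0536, 0.1159], 'tool_rot': [-3.141, -0.0018, -0.5408], 'contact_force': [0.2812, 0.5159, 0.1323], 'torque': [-0.0934, 0.0869, -0.0501], 'opening': 0.0339}
```

View pics/w4c.png

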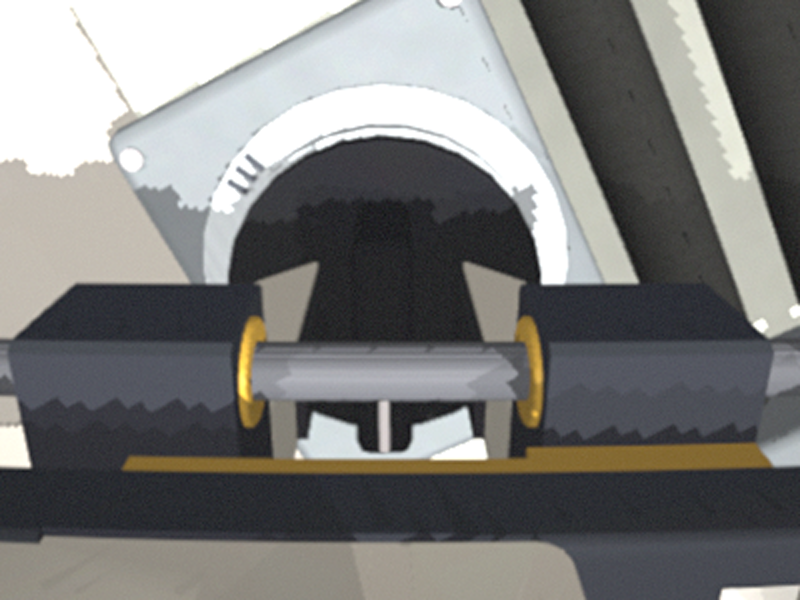

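Request:
move_arm(
  increments=[
    [22, -1.4, 0, 0, 0, 0, 0],
    [18, 0, 0, 0, 0, 0, 0],
    [10, 0, 0, 0, 0, 0, 0],
    [10, 0, 0, 0, 0, 0, 0],
  ],
  newtons=3,
)

```text
time: 4.3
tool_pos: [0.5747, 0.0551, 0.1173]
tool_rot: [-3.14, -0.001, -0.541]
contact_force: [0.3, 1.2, -1.5]
opening: 0.0138
```

```bash
python3 - <<'E'
from h import *
st();c=snap('wrist','pics/w5.png');st()
E
```

```text
{'time': 4.3, 'tool_pos': [0.5747, 0.0551, 0.1173], 'tool_rot': [-3.1402, -0.0013, -0.541], 'contact_force': [0.2805, 1.1743, -1.4959], 'torque': [0.0076, 0.2331, -0.008], 'opening': 0.0138}
{'time': 4.35, 'tool_pos': [0.5748, 0.055, 0.1173], 'tool_rot': [-3.1401, -0.0015, -0.5409], 'contact_force': [-2.0793, 1.6421, 0.8786], 'torque': [0.1961, 0.3693, 0.0131], 'opening': 0.0142}
```

Request:
move_arm(
  increments=[
    [10, 0, 0, 0, 0, 0, 0],
    [10, 0, 0, 0, 0, 0, 0],
  ],
  newtons=25,
)

```text
time: 4.6
tool_pos: [0.5748, 0.0551, 0.1173]
tool_rot: [-3.14, -0.001, -0.541]
contact_force: [-2.7, 1.1, -0.4]
opening: 0.0138
```

```bash
python3 - <<'E'
from h import *
st();c=robot.read_camera('wrist');st()
E
```

```text
{'time': 4.6, 'tool_pos': [0.5748, 0.0551, 0.1173], 'tool_rot': [-3.1402, -0.0015, -0.5408], 'contact_force': [-2.6906, 1.0534, -0.3626], 'torque': [0.1216, 0.3357, 0.0665], 'opening': 0.0138}
{'time': 4.65, 'tool_pos': [0.5748, 0.0551, 0.1173], 'tool_rot': [-3.1402, -0.0015, -0.5408], 'contact_force': [-1.1787, 1.4258, -0.0109], 'torque': [0.1003, 0.3236, -0.0547], 'opening': 0.014}
```

Request:
move_arm(
  increments=[
    [10, 0, 0, -2.5, 0, 0, 0],
    [10, 0, 0, -2.5, 0, 0, 0],
    [10, 0, 0, 0, 0, 0, 0],
  ],
)

```text
time: 5.03
tool_pos: [0.5746, 0.055, 0.1209]
tool_rot: [-3.141, -0.0, -0.541]
contact_force: [0.8, 2.1, -8.1]
opening: 0.0138
```

Request:
move_arm(
  increments=[
    [10, 0, 0, -2.5, 0, 0, 0],
    [10, 0, 0, -2.5, 0, 0, 0],
    [10, 0, 0, -1, 0, 0, 0],
    [10, 0, 0, 0, 0, 0, 0],
  ],
)

```text
time: 5.52
tool_pos: [0.5746, 0.055, 0.1265]
tool_rot: [-3.141, 0.0, -0.541]
contact_force: [2.4, 0.2, -9.6]
opening: 0.0135
```

Request:
move_arm(
  increments=[
    [10, 0, 0, 0, 0, 0, 0.06],
    [10, 0, 0, 0, 0, 0, 0.06],
    [10, 0, 0, 0, 0, 0, 0.06],
    [10, 0, 0, 0, 0, 0, 0],
  ],
)

```text
time: 6.02
tool_pos: [0.575, 0.0547, 0.1263]
tool_rot: [-3.141, -0.001, -0.726]
contact_force: [1.3, 1.7, -8.7]
opening: 0.0139
```

```bash
python3 - <<'E'
from h import *
for k in range(3): st();c=snap('wrist','pics/w6.png')
y=robot.observe()['tool_rot'][2];print(np.cos(y),np.sin(y))
i=cv2.imread('pics/w6.png')
i=np.clip(i.astype(float)*1.6,0,255).astype('uint8')[100:400,120:520]
cv2.imwrite('pics/w6c.png',cv2.resize(i,None,fx=2,fy=2,interpolation=cv2.INTER_CUBIC))
E
```

```text
{'time': 6.025, 'tool_pos': [0.575, 0.0547, 0.1263], 'tool_rot': [-3.1408, -0.0005, -0.7259], 'contact_force': [1.3168, 1.7326, -8.6892], 'torque': [0.1172, -0.2348, 0.0568], 'opening': 0.0139}
{'time': 6.075, 'tool_pos': [0.575, 0.0547, 0.1263], 'tool_rot': [-3.1409, -0.0005, -0.7252], 'contact_force': [1.15, 1.0191, -8.3459], 'torque': [0.0658, -0.2251, 0.0051], 'opening': 0.014}
{'time': 6.125, 'tool_pos': [0.575, 0.0547, 0.1263], 'tool_rot': [-3.1409, -0.0005, -0.7251], 'contact_force': [2.4771, 1.5052, -8.6709], 'torque': [0.0874, -0.1912, -0.0061], 'opening': 0.0135}
0.7483408307579451 -0.6633144058593244
```

View pics/w6c.png

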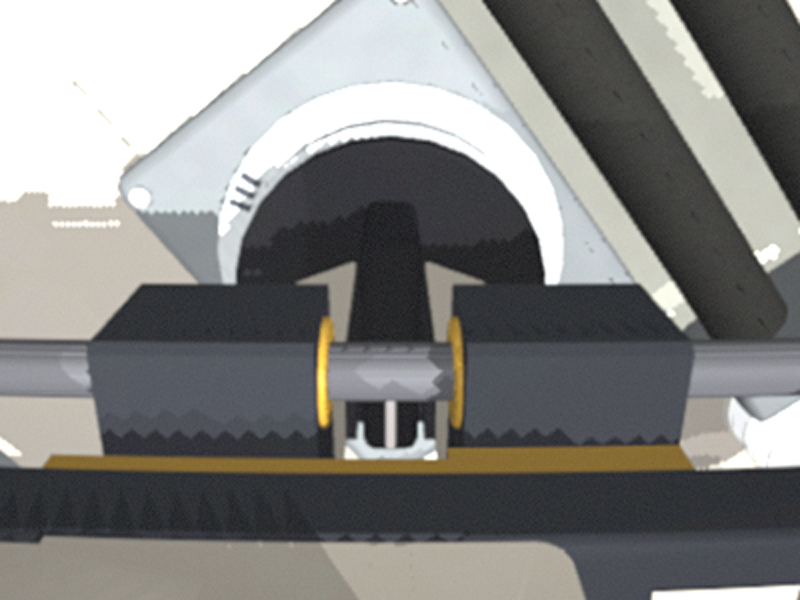

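Request:
move_arm(
  increments=[
    [10, 0, 0, 0, 0, 0, 0.06],
    [10, 0, 0, 0, 0, 0, 0.06],
    [10, 0, 0, 0, 0, 0, 0.06],
    [10, 0, 0, 0, 0, 0, 0.06],
    [10, 0, 0, 0, 0, 0, 0],
  ],
)

```text
time: 6.8
tool_pos: [0.5754, 0.0542, 0.1264]
tool_rot: [-3.141, -0.002, -0.968]
contact_force: [2.6, 1.2, -8.9]
opening: 0.0138
```

Request:
move_arm(
  increments=[
    [10, 0, 0, 0, 0, 0, 0.06],
    [10, 0, 0, 0, 0, 0, 0.06],
    [10, 0, 0, 0, 0, 0, 0.06],
    [10, 0, 0, 0, 0, 0, 0.06],
    [10, 0, 0, 0, 0, 0, 0.05],
    [10, 0, 0, 0, 0, 0, 0],
  ],
)

```text
time: 7.55
tool_pos: [0.5757, 0.0535, 0.1264]
tool_rot: [-3.14, -0.003, -1.255]
contact_force: [1.9, 0.9, -8.7]
opening: 0.0137
```

```bash
python3 - <<'E'
from h import *
for k in range(2): st();c=snap('side','pics/s7.png')
E
```

```text
{'time': 7.55, 'tool_pos': [0.5757, 0.0535, 0.1264], 'tool_rot': [-3.1398, -0.0026, -1.255], 'contact_force': [1.8748, 0.9128, -8.7415], 'torque': [0.0861, -0.1862, -0.0598], 'opening': 0.0137}
{'time': 7.6, 'tool_pos': [0.5757, 0.0535, 0.1264], 'tool_rot': [-3.1398, -0.0026, -1.2547], 'contact_force': [2.7199, 0.5558, -8.6264], 'torque': [0.0728, -0.2112, -0.0273], 'opening': 0.0143}
```

Request:
move_arm(
  increments=[
    [10, 0, 0, 1.5, 0, 0, 0],
    [10, 0, 0, 1.5, 0, 0, 0],
    [10, 0, 0, 0, 0, 0, 0],
  ],
)

```text
time: 8.02
tool_pos: [0.5758, 0.0536, 0.1243]
tool_rot: [-3.139, -0.003, -1.253]
contact_force: [-0.3, 1.1, -5.9]
opening: 0.0138
```

Request:
move_arm(
  increments=[
    [16.5, 0, 0, 0, 0, 0, 0],
    [16.5, 0, 0, 0, 0, 0, 0],
    [16.5, 0, 0, 2.5, 0, 0, 0],
    [16.5, 0, 0, 2.5, 0, 0, 0],
    [16.5, 0, 0, 0, 0, 0, 0],
  ],
)

```text
time: 8.65
tool_pos: [0.5771, 0.0531, 0.1212]
tool_rot: [-3.135, -0.005, -1.252]
contact_force: [0.5, -0.3, 0.6]
opening: 0.0165
```

```bash
python3 - <<'E'
from h import *
for k in range(2): st();c=snap('wrist','pics/w8.png')
i=cv2.imread('pics/w8.png')
i=np.clip(i.astype(float)*1.6,0,255).astype('uint8')[100:400,120:520]
cv2.imwrite('pics/w8c.png',cv2.resize(i,None,fx=2,fy=2,interpolation=cv2.INTER_CUBIC))
E
```

```text
{'time': 8.65, 'tool_pos': [0.5771, 0.0531, 0.1212], 'tool_rot': [-3.1353, -0.0051, -1.2524], 'contact_force': [0.4712, -0.2934, 0.6124], 'torque': [0.001, 0.1373, 0.0178], 'opening': 0.0165}
{'time': 8.7, 'tool_pos': [0.5772, 0.0531, 0.1213], 'tool_rot': [-3.1351, -0.0052, -1.2525], 'contact_force': [0.0137, 0.2827, 0.8943], 'torque': [-0.0703, 0.1572, -0.0146], 'opening': 0.0165}
```

View pics/w8c.png

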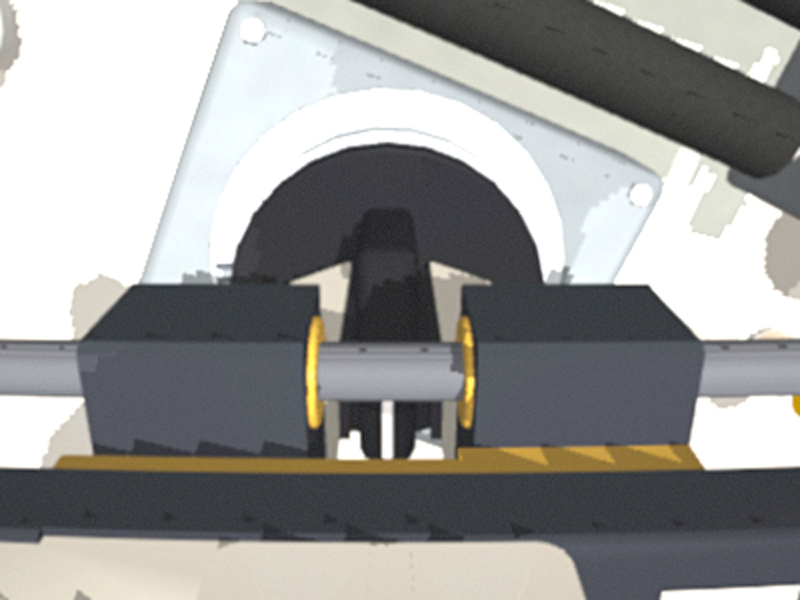

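Request:
move_arm(
  increments=[
    [16.5, -0.5, 0, 0, 0, 0, 0.05],
    [16.5, 0, 0, 0, 0, 0, 0.05],
    [16.5, 0, 0, 0, 0, 0, 0.03],
    [16.5, 0, 0, 0, 0, 0, 0],
  ],
)

```text
time: 9.25
tool_pos: [0.5769, 0.0538, 0.1213]
tool_rot: [-3.135, -0.004, -1.386]
contact_force: [-0.3, 0.1, 1.1]
opening: 0.0165
```

```bash
cat > q.py <<'E'
from h import *
import sys
n=sys.argv[1]
for k in range(1): st();c=snap('wrist',f'pics/w{n}.png')
st()
i=cv2.imread(f'pics/w{n}.png')
i=np.clip(i.astype(float)*1.6,0,255).astype('uint8')[130:350,220:420]
cv2.imwrite(f'pics/w{n}c.png',cv2.resize(i,None,fx=2.5,fy=2.5,interpolation=cv2.INTER_CUBIC))
E
python3 q.py 9
```

```text
{'time': 9.25, 'tool_pos': [0.5769, 0.0538, 0.1213], 'tool_rot': [-3.1349, -0.004, -1.386], 'contact_force': [-0.3332, 0.0952, 1.1089], 'torque': [0.0011, 0.2524, 0.0199], 'opening': 0.0165}
{'time': 9.3, 'tool_pos': [0.5769, 0.0537, 0.1214], 'tool_rot': [-3.1348, -0.004, -1.3857], 'contact_force': [-0.2948, 0.7326, -0.4196], 'torque': [-0.002, 0.2529, -0.0209], 'opening': 0.0169}
```

View pics/w9c.png

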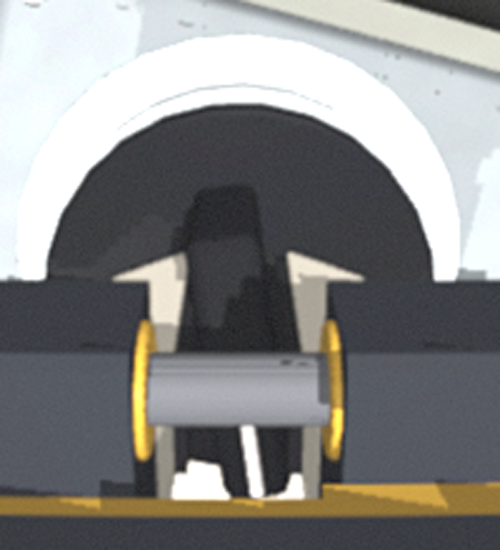

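Request:
move_arm(
  increments=[
    [16.5, 0, 0, 0, 0, 0, 0.03],
    [16.5, 0, 0, 0, 0, 0, 0.03],
    [16.5, 0, 0, 0, 0, 0, 0],
  ],
)

```text
time: 9.68
tool_pos: [0.5771, 0.0535, 0.1213]
tool_rot: [-3.134, -0.004, -1.449]
contact_force: [-0.7, -0.3, -0.3]
opening: 0.0166
```

```bash
python3 q.py 10
```

```text
{'time': 9.675, 'tool_pos': [0.5771, 0.0535, 0.1213], 'tool_rot': [-3.1342, -0.0042, -1.4487], 'contact_force': [-0.7081, -0.2541, -0.3131], 'torque': [-0.0125, 0.1987, 0.1023], 'opening': 0.0166}
{'time': 9.725, 'tool_pos': [0.5771, 0.0535, 0.1213], 'tool_rot': [-3.1343, -0.0041, -1.4483], 'contact_force': [-0.3745, -0.8086, -1.0907], 'torque': [-0.0622, 0.2222, 0.1659], 'opening': 0.0163}
```

View pics/w10c.png

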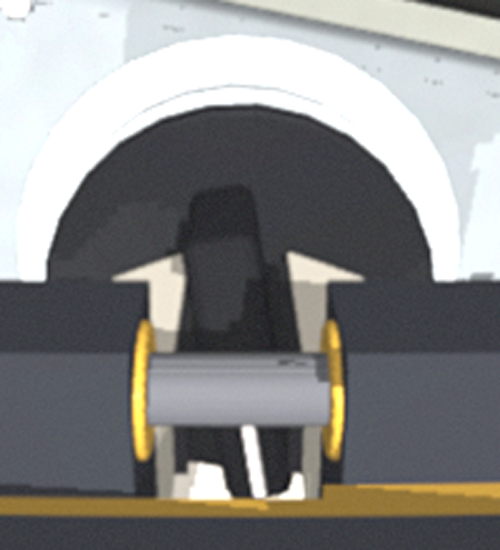

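Request:
move_arm(
  increments=[
    [16.5, 0, 0, 0, 0, 0, 0.03],
    [16.5, 0, 0, 0, 0, 0, 0.03],
    [16.5, 0, 0, 0, 0, 0, 0],
  ],
)

```text
time: 10.1
tool_pos: [0.5771, 0.0533, 0.1213]
tool_rot: [-3.134, -0.004, -1.512]
contact_force: [-0.0, -0.2, -0.0]
opening: 0.0166
```

```bash
python3 q.py 11
```

```text
{'time': 10.1, 'tool_pos': [0.5771, 0.0533, 0.1213], 'tool_rot': [-3.1341, -0.004, -1.5124], 'contact_force': [-0.0015, -0.2284, -0.0118], 'torque': [-0.1493, 0.1496, 0.1552], 'opening': 0.0166}
{'time': 10.15, 'tool_pos': [0.5771, 0.0533, 0.1213], 'tool_rot': [-3.1341, -0.004, -1.5119], 'contact_force': [-0.2314, -1.0422, -0.3065], 'torque': [-0.0902, 0.1722, 0.1825], 'opening': 0.0166}
```

View pics/w11c.png

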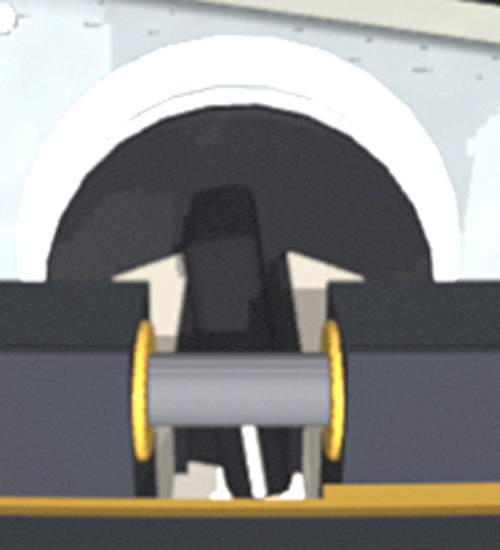

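Request:
move_arm(
  increments=[
    [16.5, 0, 0, 0, 0, 0, 0.03],
    [16.5, 0, 0, 0, 0, 0, 0],
    [16.5, 0, 0, 0, 0, 0, 0.03],
    [16.5, 0, 0, 0, 0, 0, 0],
  ],
)

```text
time: 10.65
tool_pos: [0.5771, 0.0531, 0.1212]
tool_rot: [-3.134, -0.004, -1.576]
contact_force: [-0.0, -0.9, -0.9]
opening: 0.0164
```

```bash
python3 q.py 12
```

```text
{'time': 10.65, 'tool_pos': [0.5771, 0.0531, 0.1212], 'tool_rot': [-3.1339, -0.0038, -1.5762], 'contact_force': [-0.0081, -0.9014, -0.9454], 'torque': [-0.1767, 0.203, 0.1663], 'opening': 0.0164}
{'time': 10.7, 'tool_pos': [0.5771, 0.0531, 0.1213], 'tool_rot': [-3.1339, -0.0038, -1.5758], 'contact_force': [0.2752, -0.2878, -0.0292], 'torque': [-0.1895, 0.1608, 0.1389], 'opening': 0.0164}
```

View pics/w12c.png

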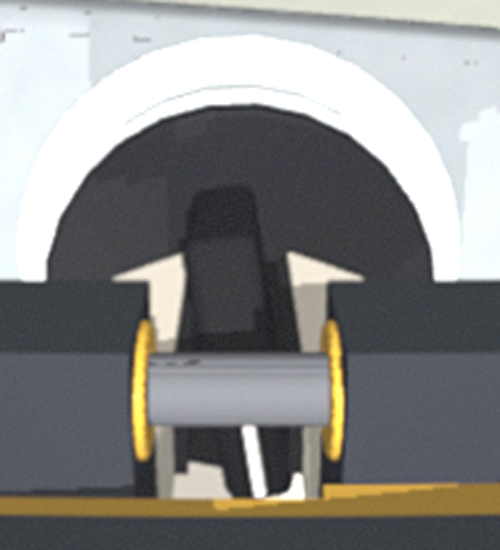

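Gripper at 1.035, knob still up at roughly 0.93. Continuing.

Request:
move_arm(
  increments=[
    [16.5, 0, 0, 0, 0, 0, 0.03],
    [16.5, 0, 0, 0, 0, 0, 0],
    [16.5, 0, 0, 0, 0, 0, 0.03],
    [16.5, 0, 0, 0, 0, 0, 0],
  ],
)

```text
time: 11.2
tool_pos: [0.5771, 0.0529, 0.1213]
tool_rot: [-3.134, -0.004, -1.64]
contact_force: [-0.4, -0.3, -0.8]
opening: 0.0166
```

```bash
python3 q.py 13
```

```text
{'time': 11.2, 'tool_pos': [0.5771, 0.0529, 0.1213], 'tool_rot': [-3.1336, -0.0036, -1.6401], 'contact_force': [-0.3782, -0.3106, -0.7697], 'torque': [-0.2286, 0.2254, 0.1183], 'opening': 0.0166}
{'time': 11.25, 'tool_pos': [0.5772, 0.0529, 0.1213], 'tool_rot': [-3.1335, -0.0036, -1.6397], 'contact_force': [0.096, -0.7034, -0.4266], 'torque': [-0.2188, 0.0871, 0.1446], 'opening': 0.0169}
```

View pics/w13c.png

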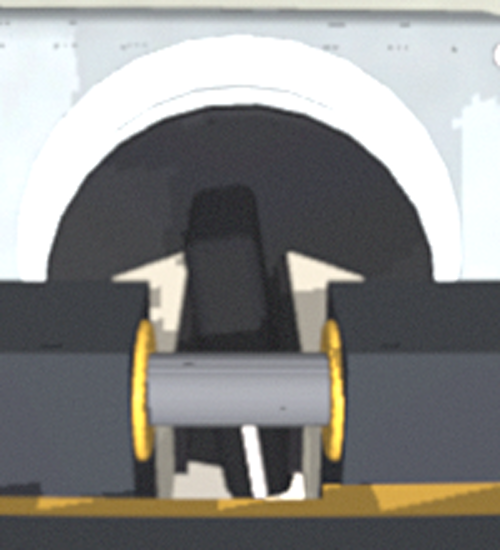

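Request:
move_arm(
  increments=[
    [16.5, 0, 0, 0, 0, 0, 0.03],
    [16.5, 0, 0, 0, 0, 0, 0],
    [16.5, 0, 0, 0, 0, 0, 0.03],
    [16.5, 0, 0, 0, 0, 0, 0],
  ],
)

```text
time: 11.75
tool_pos: [0.5771, 0.0527, 0.1212]
tool_rot: [-3.133, -0.003, -1.704]
contact_force: [0.2, -1.1, -1.1]
opening: 0.0164
```

```bash
python3 q.py 14
```

```text
{'time': 11.75, 'tool_pos': [0.5771, 0.0527, 0.1212], 'tool_rot': [-3.1334, -0.0034, -1.7039], 'contact_force': [0.215, -1.116, -1.1275], 'torque': [-0.302, 0.1234, 0.1236], 'opening': 0.0164}
{'time': 11.8, 'tool_pos': [0.5772, 0.0527, 0.1212], 'tool_rot': [-3.1333, -0.0034, -1.7034], 'contact_force': [0.291, -1.262, -0.6147], 'torque': [-0.2782, 0.2013, 0.2077], 'opening': 0.0166}
```

View pics/w14c.png

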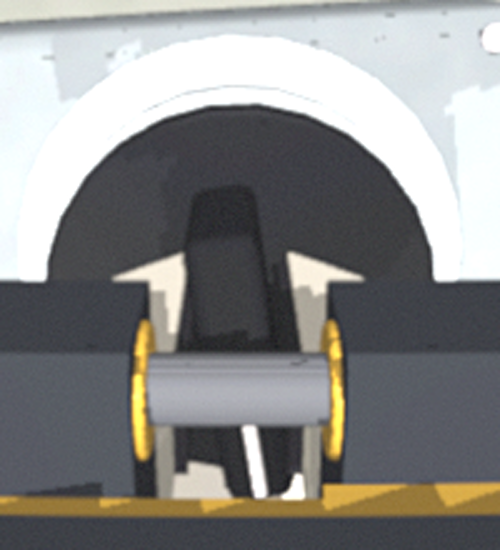

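Request:
move_arm(
  increments=[
    [16.5, 0, 0, 0, 0, 0, 0.03],
    [16.5, 0, 0, 0, 0, 0, 0],
    [16.5, 0, 0, 0, 0, 0, 0.03],
    [16.5, 0, 0, 0, 0, 0, 0],
  ],
)

```text
time: 12.3
tool_pos: [0.5771, 0.0526, 0.121]
tool_rot: [-3.133, -0.003, -1.768]
contact_force: [0.1, -1.2, -2.0]
opening: 0.0169
```

```bash
python3 q.py 15
```

```text
{'time': 12.3, 'tool_pos': [0.5771, 0.0526, 0.121], 'tool_rot': [-3.1335, -0.0031, -1.7679], 'contact_force': [0.055, -1.1664, -1.9657], 'torque': [-0.2564, 0.0672, 0.0745], 'opening': 0.0169}
{'time': 12.35, 'tool_pos': [0.5771, 0.0526, 0.1209], 'tool_rot': [-3.1335, -0.003, -1.7675], 'contact_force': [0.644, -2.1783, -2.4684], 'torque': [-0.2878, 0.1432, 0.0151], 'opening': 0.0162}
```

View pics/w15c.png

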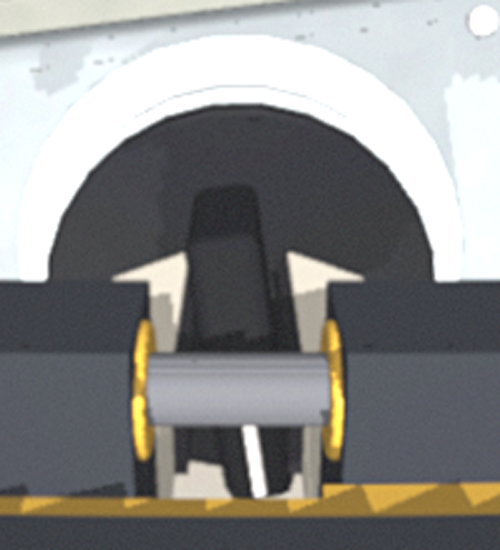

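Request:
move_arm(
  increments=[
    [16.5, 0, 0, 0, 0, 0, -0.03],
    [16.5, 0, 0, 0, 0, 0, 0],
  ],
)

```text
time: 12.6
tool_pos: [0.577, 0.0529, 0.121]
tool_rot: [-3.134, -0.003, -1.735]
contact_force: [0.2, -1.0, -1.1]
opening: 0.0168
```

```bash
python3 q.py 16
```

```text
{'time': 12.6, 'tool_pos': [0.577, 0.0529, 0.121], 'tool_rot': [-3.1339, -0.0028, -1.7353], 'contact_force': [0.1619, -1.021, -1.0725], 'torque': [-0.2044, 0.1297, 0.0284], 'opening': 0.0168}
{'time': 12.65, 'tool_pos': [0.577, 0.0528, 0.121], 'tool_rot': [-3.1338, -0.0029, -1.7359], 'contact_force': [-0.2861, -0.6515, -0.805], 'torque': [-0.2051, 0.1621, 0.0334], 'opening': 0.0164}
```

View pics/w16c.png

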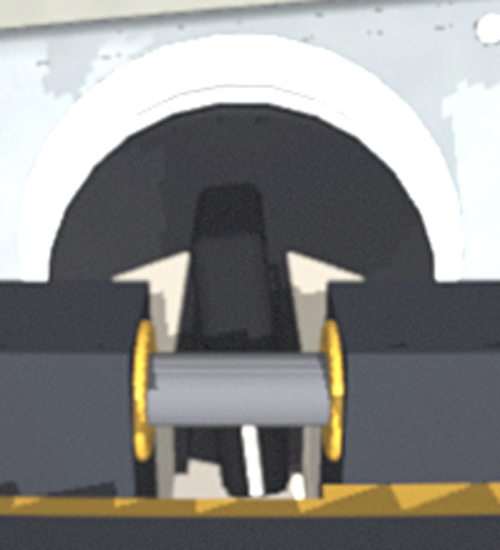

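Request:
move_arm(
  increments=[
    [21, 0, 0, 0, 0, 0, 0],
    [21, 0, 0, 0, 0, 0, 0],
  ],
)

```text
time: 12.9
tool_pos: [0.5771, 0.0533, 0.1213]
tool_rot: [-3.133, -0.002, -1.736]
contact_force: [0.2, -0.3, 0.4]
opening: 0.0209
```

```bash
python3 q.py 17
```

```text
{'time': 12.9, 'tool_pos': [0.5771, 0.0533, 0.1213], 'tool_rot': [-3.1333, -0.0021, -1.7359], 'contact_force': [0.1986, -0.322, 0.4362], 'torque': [-0.0728, 0.1124, -0.0458], 'opening': 0.0209}
{'time': 12.95, 'tool_pos': [0.5771, 0.0533, 0.1213], 'tool_rot': [-3.1333, -0.0021, -1.7358], 'contact_force': [-0.3954, -0.1133, -0.0797], 'torque': [-0.0126, 0.219, -0.0302], 'opening': 0.021}
```

View pics/w17c.png

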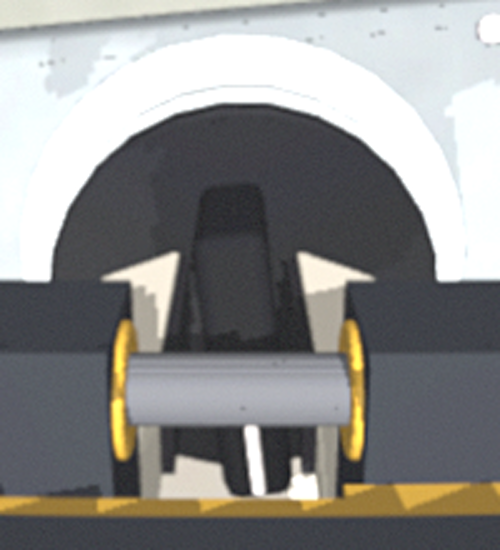

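```bash
cat > ang.py <<'E'
from h import *
def ang(x1,y1,x2,y2,z=.1473):
    c=robot.read_camera('wrist')
    P=lambda x,y:atz(c,220+(x+.5)/2.5-.5,130+(y+.5)/2.5-.5,z)
    a,b=P(x1,y1),P(x2,y2);t=np.arctan2(*(b-a)[1::-1]);print(a,b,np.linalg.norm(a-b),(-2.118-t)%(2*np.pi))
E
python3 -c "
from ang import *
ang(233,230,258,494);ang(247,427,258,494)"
```

```text
[0.60223715 0.04906506 0.1473    ] [0.54706068 0.05336927 0.1473    ] 0.05534409596508386 1.101442997476882
[0.56246271 0.05300343 0.1473    ] [0.54706559 0.05332034 0.1473    ] 0.015400377175826048 1.0441726527192792
```

Request:
move_arm(
  increments=[
    [16.5, 0, 0, 0, 0, 0, 0.03],
    [16.5, 0, 0, 0, 0, 0, 0.03],
    [16.5, 0, 0, 0, 0, 0, 0.01],
    [20, 0, 0, 0, 0, 0, 0],
    [20, 0, 0, 0, 0, 0, 0],
  ],
)

```text
time: 13.68
tool_pos: [0.5771, 0.0529, 0.1212]
tool_rot: [-3.133, -0.002, -1.811]
contact_force: [-0.1, -0.3, 0.8]
opening: 0.02
```

```bash
python3 q.py 18
```

```text
{'time': 13.675, 'tool_pos': [0.5771, 0.0529, 0.1212], 'tool_rot': [-3.1333, -0.0019, -1.8112], 'contact_force': [-0.0829, -0.279, 0.7884], 'torque': [-0.0392, 0.1341, 0.0201], 'opening': 0.02}
{'time': 13.725, 'tool_pos': [0.5771, 0.0529, 0.1212], 'tool_rot': [-3.1334, -0.002, -1.8112], 'contact_force': [-0.5729, 0.0579, 1.0332], 'torque': [-0.0719, 0.2496, -0.0327], 'opening': 0.0201}
```

View pics/w18c.png

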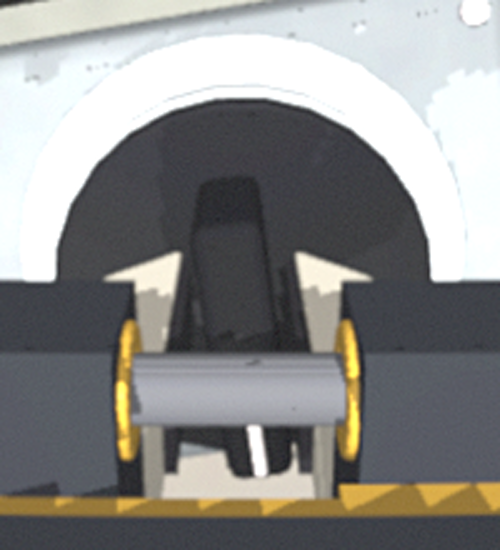

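It dropped: the skirt's edges moved inward (57–430 against 50–435) and its top edge sits against the bush line. I'll open and withdraw, then verify.

Request:
move_arm(
  increments=[
    [40, 0, 0, 0, 0, 0, 0],
    [40, 0, 0, 0, 0, 0, 0],
    [40, 0, 0, -20, 0, 0, 0],
    [60, 0, 0, -30, 0, 0, 0],
    [60, 0, 0, -40, 0, 0, 0],
    [60, 0, 0, -40, 0, 0, 0],
    [60, 0, 0, 0, 0, 0, 0],
    [60, 0, 0, 0, 0, 0, 0],
  ],
)

```text
time: 14.72
tool_pos: [0.5753, 0.0539, 0.2537]
tool_rot: [-3.136, -0.002, -1.811]
contact_force: [-0.4, -0.0, 0.1]
opening: 0.0597
```

```bash
python3 - <<'E'
from h import *
c=snap('wrist','pics/w19.png');s=snap('side','pics/s19.png');a=snap('scene','pics/a19.png');st()
i=cv2.imread('pics/w19.png')
i=np.clip(i.astype(float)*1.8,0,255).astype('uint8')[110:260,230:390]
i=cv2.resize(i,None,fx=4,fy=4,interpolation=cv2.INTER_CUBIC);cv2.imwrite('pics/w19c.png',i)
r=[cv2.resize(np.clip(cv2.imread(f)[y:y+100,x:x+100]*1.0,0,255).astype('uint8'),None,fx=4,fy=4,interpolation=cv2.INTER_CUBIC) for f,x,y in(('pics/side1.png',300,180),('pics/s19.png',300,180))]
cv2.imwrite('pics/cmp.png',np.hstack(r))
E
```

```text
{'time': 14.875, 'tool_pos': [0.5753, 0.0539, 0.2534], 'tool_rot': [-3.1369, -0.0021, -1.8107], 'contact_force': [0.8568, -0.0218, -0.5149], 'torque': [-0.0286, 0.13, -0.01], 'opening': 0.06}
```

View pics/w19c.png

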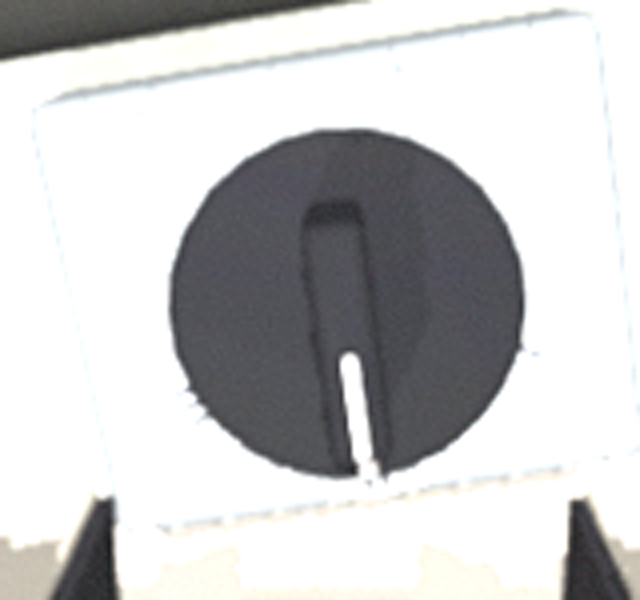

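View pics/cmp.png

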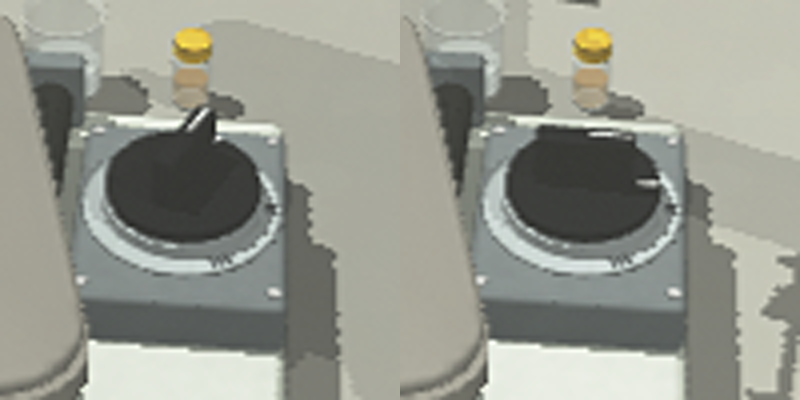

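View pics/a19.png

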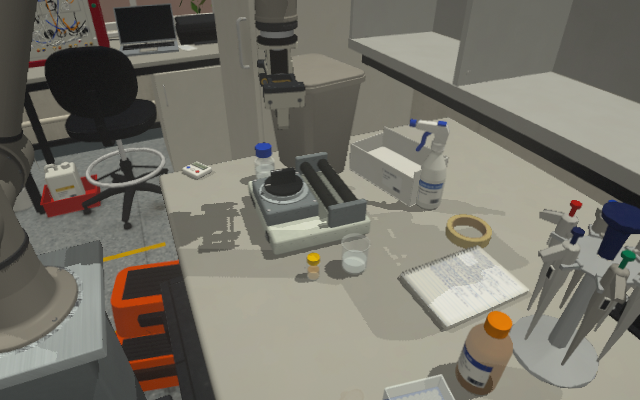

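The side view shows the skirt at exactly the same height as at the start, from rows 130 to 240 in both crops. The pointer is near the second mark, the gripper is clear, and the vial, beaker and bottle are where they were.

```bash
python3 -c "
from h import *
c=robot.read_camera('wrist')
P=lambda x,y:atz(c,230+(x+.5)/4-.5,110+(y+.5)/4-.5,.141)
a,b=P(333,215),P(366,468);print(np.linalg.norm(b-a),(-2.118-np.arctan2(*(b-a)[1::-1]))%(2*np.pi));st()
print(robot.hand_in())"
```

```text
0.05802808474493431 1.136487240224044
{'time': 14.925, 'tool_pos': [0.5753, 0.0539, 0.2534], 'tool_rot': [-3.1371, -0.0021, -1.8108], 'contact_force': [0.6753, 0.455, -0.2308], 'torque': [-0.0645, 0.1836, 0.0106], 'opening': 0.0602}
the job is handed in; nothing more can be done
None
```

The knob is in the second notch and let go, and I handed the job in at about 15 s of the 48 s allowed. The hand-in gave no verdict, so this rests on my own checks.

**What I did:** I gripped the bar gently, lifted it about 9 mm and turned it clockwise to about 0.71 rad. Then I set it on the ring and nudged it on in small steps with the jaws loose around the bar until the pin dropped in. After that I opened the jaws and backed the arm straight up.

**Last checks:**
- **Angle:** the wrist picture puts the knob at about 1.14 rad clockwise of the first notch, inside the allowed 0.75 to 1.45.
- **Height:** in the side view the skirt sits at the same level as when it was home at the start. I compared this by eye.
- **Forces:** in the readings between moves, sideways force never passed 3 N and torque about the knob's axis never passed about 0.2 N m. I had no direct reading of the force on the pin.
- **Surroundings:** the gripper is about 10 cm clear of the knob, and the beaker, vial and bottle look unmoved.

**Disagreements:**
- **Knob position:** my first estimates from the pictures differed by a few millimetres, so I centred the grip by the last close-up and by feel.
- **Possible early drop:** near 1.08 rad the force readings hinted at a drop. Opening the jaws showed the knob was still up, so I carried on.
- **Bar length:** in the last picture the bar measured 58 mm against its true 56 mm, so that angle is slightly uncertain.

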